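Pack the field-radio kit into its shadow-foam tray

ROBOT

A 6-joint arm with a two-finger parallel gripper is mounted at the origin on the work surface; the furniture and walls round the work are solid. World frame = base frame: x ahead of the robot, y to its left, z up, the work surface at z = 0. Lengths are in m, angles in rad, forces in N, time in s.
With the tool pointing down it reaches from about 0.375 to 0.9 m from the base axis. Payload 3.1 kg.
Tool frame: the origin (TCP) lies between the finger pads; the fingertips stand robot.finger_overhang ahead of it and the grasp point (between the pads) lies 3 mm ahead of it (robot.finger_overhang is the distance from the TCP to the fingertips, in m); z points along the fingers, y is the line along which they close (so a half turn about z gives the same grasp; the last joint's range is limited). The gripper opens to 87 mm and grips with 3 to 60 N. Pads are 19 mm wide; open, the fingers measure 117 mm over their backs; the gripper's body (75 mm by 190 mm) begins 51 mm behind the grasp point.
Start: joints at [1.113, 0.527, 1.433, -0, 1.181, -0.178], TCP at [0.173, 0.601, 0.245] pointing down, gripper open.
Joint ranges: [-3.08, 3.08], [-0.75, 2.2], [0.22, 2.44], [-1.43, 4.57], [0, 2.65], [-2.85, 2.85]. Speed limits (rad/s): [2.79, 2.79, 3.14, 3.14, 3.14, 3.14].

INTERFACE

Orientations are given as a unit quaternion [x, y, z, w].
In Python, from rig import get_obs, vision, hand_in, nets, robot gives the robot as it stands.
- The arm moves only by the tool apply_moves, never from a script. Its argument "series" is a list of rows, each an object with "offset": the shift along the world's x, y, z in cm, a list of three; "rot": the turn, a rotation vector about the world's x, y, z in degrees, a list of three. A call has 1 to 20 rows; each row is the pose to reach, as a shift and turn from the pose commanded when the call began; what a row does not reach only later rows make up. A row lasts 1/10 s, in which the tool goes at most 50 mm and 8.59 degrees, less where a joint would pass 70% of its speed; a pose out of reach is approached as far as the arm can. A call with a gripper value outside its range is refused whole. "hand" is the opening, from 0 (shut) to 1 (fully open), set as the call begins (left out, the last holds). The fingers move at their own pace and stop on an object; "newtons" is the grip in N (left out, the last holds). Time passes only in rows, so rows that repeat a pose let the fingers close. It gives the time, the measured TCP pose, the force, the opening and the grip force at its end, in the units of the state.
- get_obs(): the state, without advancing time (a new reading comes with each control period).
- vision.camera(name): name is "scene" or "top" or "wrist"; returns the picture (400x640x3 uint8, red, green, blue); there is no depth.
- vision.calibration(name): a dict with "K" (3x3 intrinsics, pixels), "R" (3x3) and "t" (3): a world point X has camera coordinates R X + t. Camera axes: x right, y down, z forward; pixel columns grow to the right and rows downward; lengths in m; the calibration is good to about 2 mm. A picture is of the moment at which its call begins: read the wrist's pose just before it. calibration takes no time and is no camera call; for the wrist camera it gives the pose at the moment of the call.
- hand_in(): hands the job in; it is judged then, once.
Trained networks look in the newest picture that a camera, given by its name, has taken for a name from the list of things; names that differ only in an ending like _2 or _b are one class to them, and where a whole thing is asked for, a point or a joint stands for the part that bears it (a point fixed in the world has none). Each returns a list of dicts, best first, with "conf" (0 to 1); they miss things now and then, are a little off and sometimes report something else, mostly with a low value. They report only what shows in the picture. A call takes as long as a camera call. They do not tell look-alikes from the thing itself.
- nets.search_frame(camera, query): "centre" ([x, y, z] in m, in world coordinates, good to about 4 mm: the middle of the surface that is visible of it).
- nets.spot_point(camera, query): "centre" ([x, y, z] in m, in world coordinates, good to about 4 mm: a listed point, or the origin of a listed thing).
The state is a dict: "time": time; "q": joint angles; "joint_velocities": joint speeds; "joint_torque": joint torques, N m; "position": TCP position; "tool_rot": TCP orientation; "ft_force": force on the tool from outside, world axes, zero at the start; "moment": the same for the moment, N m; "grip_width": finger opening in m; "grip_force": force on a finger pad.
Only numpy, scipy, OpenCV 4.12 (cv2) and the standard library are available. Lean on these libraries where they do the work, as an engineer would, in place of code of your own. Each camera call takes 0.05 s, during which the arm holds its last target. There are 200 camera calls.

TASK

The loaned field-radio kit has come back and lies on the table to the right of its foam tray: put the handheld radio, the silver receiver, the power adapter and the belt clip each into the cut-out of its own shape in the tray, lying flat, face up and fully down on the yellow floor (the radio with its antenna in the antenna channel). Leave the yellow key tag and the memory stick where they are.

Things in the scene. Friction and masses are not known exactly. Their poses are not given: they have to be found in the camera images.
- handheld_radio: black two-way radio on its back, 54 (x) x 160 (y) x 30 mm, 0.24 kg. Origin: centre of underside. Body 54 wide, 28 high, y -30 to +80; stub antenna (14 thick, at x +14, 15 up) from there to y -80; knob at x -12, to y -44. Grip the body across x at about y +20.
- silver_receiver: silver-grey pocket receiver with speaker holes and small dark display, face up, 125 (x) x 55 (y) x 22 mm, 0.14 kg. Origin: centre of underside. Body x -62 to +55, y -26 to +28, 20 high; a 6 mm stub at the +x end reaches x +62. Grip across y.
- power_adapter: plain black power-adapter brick lying flat, 108 (x) x 50 (y) x 28 mm, 0.22 kg. Origin: centre of underside. Grip across y.
- belt_clip: small black belt clip lying flat, 75 (x) x 20 (y) x 14 mm (11 high at the grip), 0.03 kg. Origin: centre of underside. Grip across y.
- radio_block: fixed black foam block, 182 (x) x 88 (y) x 36 mm, one of 4 side by side in a grey tray; origin: centre of its underside, 3 mm above the table, z up. Radio cut-out, yellow floor 22 mm above origin, 14 deep: pocket x -42 to +85, y -32 to +32, antenna channel y -27 to -1 on to x -85. 5 mm play all round plus a 4 mm 45-degree lip. Radio seats origin over origin, its y along block x, antenna to -x.
- receiver_block: fixed black foam block, 182 (x) x 88 (y) x 36 mm, one of 4 side by side in a grey tray; origin: centre of its underside, 3 mm above the table, z up. Receiver cut-out: plain rectangle 135 (x) x 65 (y), centred, yellow floor 27 mm above origin, 9 deep. 5 mm play all round plus a 4 mm 45-degree lip. Receiver seats origin over origin, long axis along x, either way round.
- adapter_block: fixed black foam block, 182 (x) x 88 (y) x 36 mm, one of 4 side by side in a grey tray; origin: centre of its underside, 3 mm above the table, z up. Adapter cut-out: rectangle 118 (x) x 60 (y), centred, yellow floor 24 mm above origin, 12 deep, with a 12 mm wide lead slot out through the -x end. 5 mm play all round plus a 4 mm 45-degree lip. Seats centred, long axis along x, either way.
- clip_block: fixed black foam block, 182 (x) x 88 (y) x 36 mm, one of 4 side by side in a grey tray; origin: centre of its underside, 3 mm above the table, z up. Clip cut-out 85 (x) x 30 (y), centred, yellow floor 28 mm above origin, 8 deep, crossed by a finger well 36 (x) x 72 (y), 14 deep, for fingers beside the clip. 5 mm play all round plus a 4 mm 45-degree lip. Clip seats centred, along x, either way.
- usb_stick: bystander: dark blue memory stick, 54 x 18 x 8 mm, origin: centre of its underside; not part of the kit
- key_tag: bystander: yellow plastic key tag, 24 x 75 x 9 mm, origin: centre of its underside; not part of the kit
Things that resemble listed ones, but are neither listed nor needed, are in the scene too. Leave any blue look-alike of the handheld_radio alone.

How it is judged:
At the end, for the whole second after the job is handed in: Each thing lies face up and level (0.12 rad) in its own cut-out: origin within 14 mm of the block's from above, underside within 4 mm of the yellow floor, long axis within 0.2 rad of the block's; all released and at rest; key tag and memory stick within 30 mm of where they lay (horizontal distance between handheld_radio and radio_block below 0.014 m and z of handheld_radio in the frame of radio_block between 0.018 and 0.026 m and angle between the y axis of handheld_radio and the x axis of radio_block, either way round below 0.2 rad and angle between each of handheld_radio, silver_receiver, power_adapter, belt_clip's own z axis and vertical below 0.12 rad and linear speed of each of handheld_radio, silver_receiver, power_adapter, belt_clip below 0.02 m/s and contact force between the fingers and handheld_radio below 0.2 N and horizontal distance between silver_receiver and receiver_block below 0.014 m and z of silver_receiver in the frame of receiver_block between 0.023 and 0.031 m and angle between the x axis of silver_receiver and the x axis of receiver_block, either way round below 0.2 rad and contact force between the fingers and silver_receiver below 0.2 N and horizontal distance between power_adapter and adapter_block below 0.014 m and z of power_adapter in the frame of adapter_block between 0.02 and 0.028 m and angle between the x axis of power_adapter and the x axis of adapter_block, either way round below 0.2 rad and contact force between the fingers and power_adapter below 0.2 N and horizontal distance between belt_clip and clip_block below 0.014 m and z of belt_clip in the frame of clip_block between 0.024 and 0.032 m and angle between the x axis of belt_clip and the x axis of clip_block, either way round below 0.2 rad and contact force between the fingers and belt_clip below 0.2 N and distance of each of usb_stick, key_tag from where it was at the start of the episode below 0.03 m); the robot touches nothing.
It fails at once if the memory stick is pushed away or picked up (moved more than 30 mm) (distance of usb_stick from where it was at the start of the episode above 0.03 m).
It fails at once if the key tag is pushed away or picked up (moved more than 30 mm) (distance of key_tag from where it was at the start of the episode above 0.03 m).
It also fails if it takes over 96 s, if anything falls off the work surface, if the arm or the gripper's body presses on something with over 40 N, if the wrist force passes 120 N, or if a joint passes its speed limit or range.

## Working session

There is one attempt and no reset: what is moved stays moved. The work goes in short steps, Python scripts to look and compute and a tool call to move; the robot and the scene stay as the last step left them, time stands still between calls to the robot, and variables do not carry over. Pictures are saved under pics/ and viewed, at most 14 in all, crops included, and the job is handed in when it is done.

Besides the shell and the picture viewer there is one more tool, called after "Request:" as a command line: name --argument value ..., lists and objects as JSON in quotes. apply_moves: Moves the arm, as the interface text tells. Its arguments: {"type":"object","properties":{"series":{"type":"array"},"hand":{"type":"number"},"newtons":{"type":"number"}},"required":["series"]}

```bash
mkdir -p pics; ls
python3 - <<'E'
from rig import get_obs, vision, nets, robot
import cv2
o=get_obs();print(o['time'],o['position'],o['tool_rot'],o['grip_width'],robot.finger_overhang)
for c in ['scene','top']:
    im=vision.camera(c);cv2.imwrite(f'pics/{c}0.png',im[:,:,::-1])
    for n in ['handheld_radio','silver_receiver','power_adapter','belt_clip','radio_block','receiver_block','adapter_block','clip_block','usb_stick','key_tag']:
        print(c,n,[(round(d['conf'],2),[round(v,3) for v in d['centre']]) for d in nets.spot_point(c,n)][:4])
print(vision.calibration('top'))
print(get_obs()['time'])
E
```

```text
pics
0.0 [0.17225141 0.60006189 0.2435652 ] [ 1.39452688e-01  9.90228117e-01 -1.04632832e-03 -3.60005336e-04] 0.0869981403330864 0.022
scene handheld_radio [(0.91, [0.166, -0.311, 0.0]), (0.72, [0.475, -0.32, -0.001]), (0.7, [0.26, -0.486, -0.004]), (0.23, [0.333, -0.321, -0.005])]
scene silver_receiver [(0.84, [0.464, -0.415, -0.001])]
scene power_adapter [(0.77, [0.506, -0.22, -0.002]), (0.3, [0.531, 0.207, 0.0])]
scene belt_clip [(0.6, [0.335, -0.321, -0.0])]
scene radio_block [(0.97, [0.53, 0.208, 0.004]), (0.43, [0.513, 0.034, 0.005]), (0.37, [0.499, -0.056, 0.003])]
scene receiver_block [(0.62, [0.502, -0.056, -0.001])]
scene adapter_block [(0.58, [0.514, 0.032, -0.001])]
scene clip_block [(0.87, [0.521, 0.119, 0.007])]
scene usb_stick [(0.54, [0.644, -0.383, -0.002])]
scene key_tag [(0.75, [0.597, -0.464, -0.003])]
top handheld_radio [(0.94, [0.474, -0.323, -0.0]), (0.91, [0.253, -0.485, 0.002]), (0.62, [0.167, -0.308, -0.001])]
top silver_receiver [(0.74, [0.468, -0.42, -0.004]), (0.6, [0.33, -0.322, -0.003])]
top power_adapter [(0.86, [0.509, -0.215, -0.0])]
top belt_clip [(0.54, [0.332, -0.324, -0.003])]
top radio_block [(0.77, [0.529, 0.206, -0.0])]
top receiver_block [(0.75, [0.506, -0.055, 0.0]), (0.27, [0.474, -0.322, -0.004])]
top adapter_block [(0.8, [0.512, 0.035, 0.004])]
top clip_block [(0.72, [0.644, -0.382, 0.003]), (0.59, [0.517, 0.123, 0.003])]
top usb_stick [(0.44, [0.642, -0.382, -0.0])]
top key_tag [(0.74, [0.598, -0.464, 0.001])]
{'K': array([[420.75656777,   0.        , 316.09858666],
       [  0.        , 420.75656777, 196.13562295],
       [  0.        ,   0.        ,   1.        ]]), 'R': array([[-2.44282727e-02, -9.99688693e-01, -5.07701273e-03],
       [-9.72731039e-01,  2.49406176e-02, -2.30591177e-01],
       [ 2.30646016e-01, -6.94376269e-04, -9.73037478e-01]]), 't': array([-0.11450013,  0.42642841,  1.09408942])}
1.1
```

View top.

View pics/top0.png

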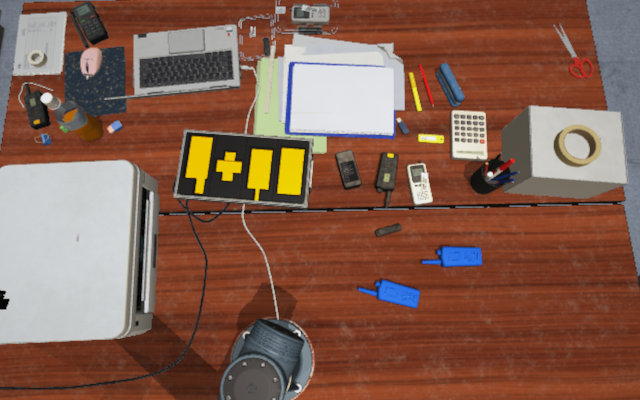

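View pics/scene0.png

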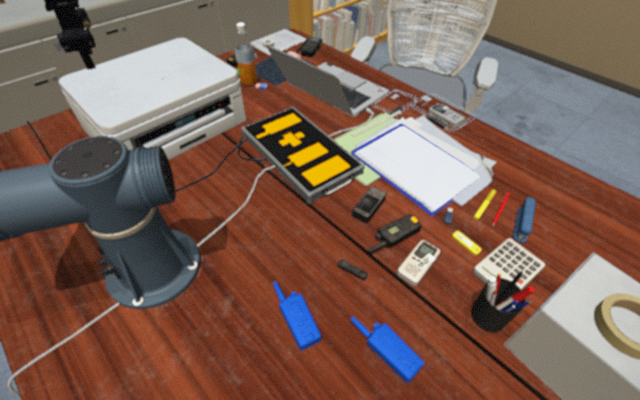

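```bash
cat > h.py <<'E'
import numpy as np, cv2
from rig import get_obs, vision, nets, robot
def rect(cam,im,x0,x1,y0,y1,z,s=1000):
    """metric warp: col=(y1-y)*s, row=(x1-x)*s"""
    c=vision.calibration(cam);P=c['K']@np.c_[c['R'],c['t']]
    W=int((y1-y0)*s);H=int((x1-x0)*s)
    A=np.array([[0,-1/s,x1],[-1/s,0,y1],[0,0,z],[0,0,1]])
    return cv2.warpPerspective(im,P@A,(W,H),flags=cv2.INTER_LINEAR|cv2.WARP_INVERSE_MAP)
E
python3 - <<'E'
from h import *
im=cv2.imread('pics/top0.png')
cv2.imwrite('pics/r0.png',rect('top',im,.3,.64,-.5,.3,.02))
# printer height
im=cv2.imread('pics/top0.png')
c=vision.calibration('top')
for z in (0,.1,.2):
  for u,v in [(158,177),(130,163),(157,290)]:
    d=np.linalg.inv(c['K']@c['R'])@[u,v,1];C=-c['R'].T@c['t'];print(z,(u,v),np.round(C+d*(z-C[2])/d[2],3))
E
```

```text
0 (158, 177) [0.503 0.328 0.   ]
0 (130, 163) [0.548 0.412 0.   ]
0 (157, 290) [0.186 0.311 0.   ]
0.1 (158, 177) [0.474 0.289 0.1  ]
0.1 (130, 163) [0.514 0.366 0.1  ]
0.1 (157, 290) [0.183 0.273 0.1  ]
0.2 (158, 177) [0.444 0.25  0.2  ]
0.2 (130, 163) [0.481 0.32  0.2  ]
0.2 (157, 290) [0.181 0.236 0.2  ]
```

View pics/r0.png

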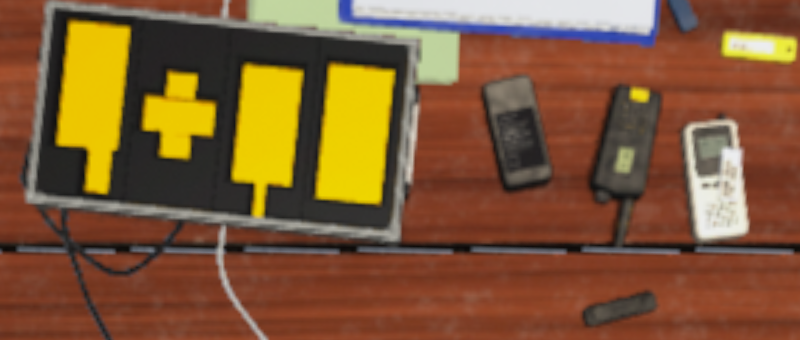

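Run:
```python
from h import *
top=cv2.imread('pics/top0.png')
# orientation of each thing by dark/bright segmentation in a metric warp at its top height
def seg(name,z,x0,x1,y0,y1,f):
    r=rect('top',top,x0,x1,y0,y1,z,2000)
    hsv=cv2.cvtColor(r,cv2.COLOR_BGR2HSV);m=f(hsv).astype(np.uint8)*255
    m=cv2.morphologyEx(m,cv2.MORPH_CLOSE,np.ones((9,9)));m=cv2.morphologyEx(m,cv2.MORPH_OPEN,np.ones((9,9)))
    n,l,s,c=cv2.connectedComponentsWithStats(m);k=1+np.argmax(s[1:,4])
    p=np.argwhere(l==k)[:,::-1].astype(np.float32)
    (cx,cy),(w,h),_=R=cv2.minAreaRect(p);b=cv2.boxPoints(R)
    e=max([(b[1]-b[0]),(b[2]-b[1])],key=np.linalg.norm)
    d=np.array([-e[1],-e[0]]);d=d if d[0]>0 else -d
    print(name,'xy',round(x1-cy/2000,4),round(y1-cx/2000,4),'size',w/2,h/2,'yaw',round(np.degrees(np.arctan2(d[1],d[0])),1))
dark=lambda h:(h[...,1]<110)&(h[...,2]<110)
bright=lambda h:(h[...,1]<90)&(h[...,2]>110)
yel=lambda h:(h[...,0]>18)&(h[...,0]<35)&(h[...,1]>180)&(h[...,2]>150)
seg('adapter',.02,.42,.6,-.265,-.165,dark)
seg('radio',.02,.40,.6,-.372,-.27,dark)
seg('receiver',.02,.38,.55,-.47,-.37,lambda h:(h[...,1]<100))
seg('clip',.01,.29,.37,-.38,-.26,dark)
for n,z,a,b in [('rec',.03,-.1,-.01),('ada',.027,-.01,.07),('clip',.031,.08,.165),('rad',.025,.165,.27)]:
    seg(n+'_slot',z,.42,.64,a,b,yel)
# triangulate the cup rim left edge / box
def ray(cam,u,v):
    c=vision.calibration(cam);d=np.linalg.inv(c['K']@c['R'])@[u,v,1];return -c['R'].T@c['t'],d/np.linalg.norm(d)
sc=cv2.imread('pics/scene0.png')
a=cv2.resize(top[120:220,440:560],None,fx=4,fy=4);b=cv2.resize(sc[260:360,440:560],None,fx=4,fy=4)
cv2.imwrite('pics/cup.png',np.hstack([a,b])[:,:800] if False else cv2.resize(np.hstack([a,b]),(800,333)))
```

```text
adapter xy 0.5028 -0.2179 size 101.33509826660156 51.05583953857422 yaw 12.7
radio xy 0.4773 -0.3229 size 53.284263610839844 151.62060546875 yaw -14.6
receiver xy 0.455 -0.4195 size 137.0 99.0 yaw 0.0
clip xy 0.3329 -0.321 size 19.039047241210938 73.60956573486328 yaw -76.0
rec_slot xy 0.5032 -0.0551 size 66.14212799072266 135.1748809814453 yaw -5.9
ada_slot xy 0.4969 0.0338 size 60.05148696899414 149.06704711914062 yaw -5.9
clip_slot xy 0.5218 0.1193 size 80.58152770996094 73.01162719726562 yaw 33.4
rad_slot xy 0.5315 0.2079 size 62.223350524902344 168.46429443359375 yaw -6.1
```

View pics/cup.png

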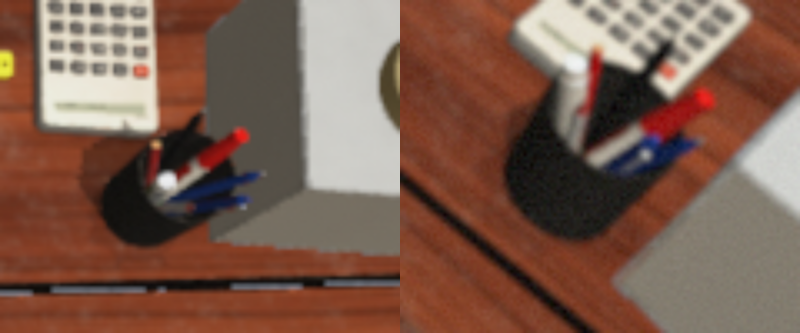

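Request:
apply_moves --series '[{"offset": [8,-5,8],"rot": [0,0,6]},{"offset": [15,-15,10],"rot": [0,0,16]},{"offset": [25,-30,10],"rot": [0,0,16]},{"offset": [25,-30,10],"rot": [0,0,16]},{"offset": [25,-30,10],"rot": [0,0,16]},{"offset": [25,-30,10],"rot": [0,0,16]},{"offset": [25,-30,10],"rot": [0,0,16]},{"offset": [31,-90,12],"rot": [0,0,16]},{"offset": [31,-90,12],"rot": [0,0,16]},{"offset": [31,-90,12],"rot": [0,0,16]},{"offset": [31,-90,12],"rot": [0,0,16]},{"offset": [31,-90,12],"rot": [0,0,16]},{"offset": [31,-90,12],"rot": [0,0,16]},{"offset": [31,-90,12],"rot": [0,0,16]},{"offset": [31,-90,12],"rot": [0,0,16]},{"offset": [31,-90,12],"rot": [0,0,16]},{"offset": [31,-90,12],"rot": [0,0,16]},{"offset": [31,-90,12],"rot": [0,0,16]},{"offset": [31,-90,12],"rot": [0,0,16]},{"offset": [31,-90,12],"rot": [0,0,16]}]' --hand 1

```text
time: 3.1
position: [0.4813, -0.2939, 0.3644]
tool_rot: [0.001, 1.0, -0.0, 0.0]
ft_force: [0.9, 0.1, 0.3]
grip_width: 0.0873
grip_force: 0.0
```

Run:
```python
from h import *
o=get_obs();print(o['time'],o['position'],o['tool_rot'],o['q'])
im=np.ascontiguousarray(vision.camera('wrist')[:,:,::-1]);cv2.imwrite('pics/w1.png',im)
np.save('w1cal.npy',vision.calibration('wrist'),allow_pickle=True)
r=rect('wrist',im,.28,.60,-.5,-.14,.02,1600);cv2.imwrite('pics/w1r.png',r)
print(r.shape)
```

```text
3.1 [ 0.48129396 -0.29389605  0.36443285] [ 5.62649115e-04  9.99999812e-01 -5.46361197e-06  2.44885731e-04] [-7.46496729e-01  3.25999804e-01  1.42741059e+00  3.29868804e-04
  1.38781514e+00 -2.31622772e+00]
(511, 576, 3)
```

View pics/w1r.png

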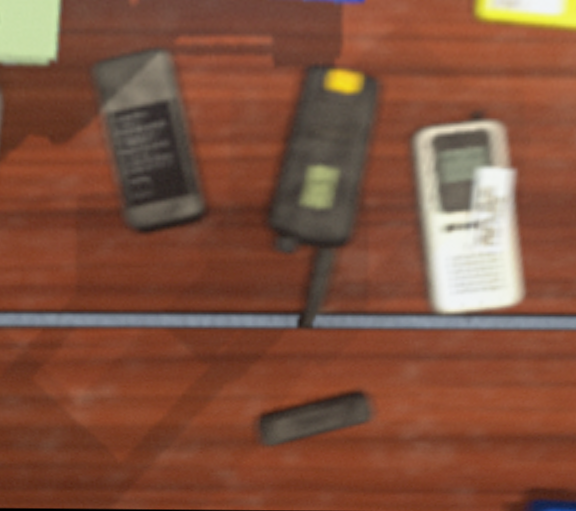

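Run:
```python
from h import *
o=get_obs();print(o['time'],o['position'],o['tool_rot'],np.abs(o['joint_velocities']).max())
vision.camera('wrist')
im=np.ascontiguousarray(vision.camera('wrist')[:,:,::-1]);cv2.imwrite('pics/w2.png',im)
c=vision.calibration('wrist');print(c,get_obs()['position'])
for n in ['handheld_radio','silver_receiver','power_adapter','belt_clip']:
    print(n,[(round(d['conf'],2),[round(v,4) for v in d['centre']]) for d in nets.spot_point('wrist',n)][:3])
r=rect('wrist',im,.28,.60,-.5,-.14,.02,1600);cv2.imwrite('pics/w2r.png',r)
```

```text
3.15 [ 0.48290381 -0.30290655  0.36450844] [ 0.00273932  0.99998303 -0.0048969   0.00156767] 0.11226131431539169
{'K': array([[326.73831471,   0.        , 319.48536132],
       [  0.        , 326.73831471, 199.07775869],
       [  0.        ,   0.        ,   1.        ]]), 'R': array([[ 5.42669375e-03,  9.99984937e-01, -8.22591772e-04],
       [ 9.53598024e-01, -4.92732365e-03,  3.01042406e-01],
       [ 3.01033819e-01, -2.41808683e-03, -9.53610399e-01]]), 't': array([ 0.29225285, -0.53396775,  0.36094095])} [ 0.48148905 -0.29495036  0.36373707]
handheld_radio [(0.57, [0.4738, -0.3207, -0.0005])]
silver_receiver [(0.86, [0.4645, -0.416, 0.0051])]
power_adapter [(0.76, [0.508, -0.2207, 0.0024]), (0.62, [0.6408, -0.3797, -0.001])]
belt_clip [(0.87, [0.331, -0.3212, -0.0015])]
```

View pics/w2r.png

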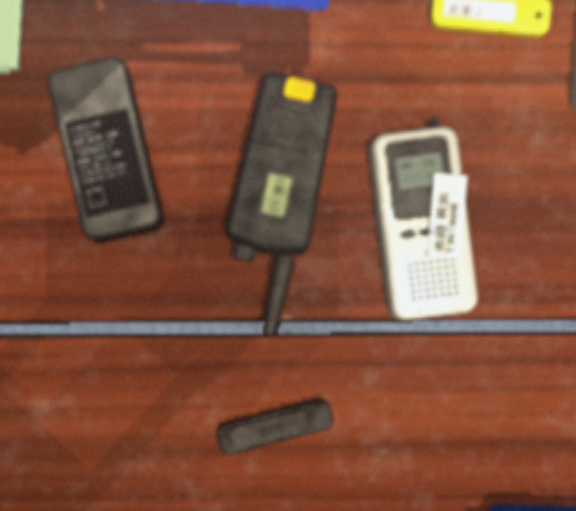

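Request:
apply_moves --series '[{"offset": [0,0,0],"rot": [0,0,0]},{"offset": [0,0,0],"rot": [0,0,0]},{"offset": [0,0,0],"rot": [0,0,0]},{"offset": [0,0,0],"rot": [0,0,0]},{"offset": [0,0,0],"rot": [0,0,0]},{"offset": [0,0,0],"rot": [0,0,0]}]'

```text
time: 4.05
position: [0.4814, -0.2917, 0.3642]
tool_rot: [0.0, 1.0, -0.0, -0.0]
ft_force: [0.1, -0.8, 0.3]
grip_width: 0.0871
grip_force: 0.0
```

```bash
cat > m.py <<'E'
from h import *
def meas(im,cam,z,box,f,s=2000):
    x0,x1,y0,y1=box
    r=cv2.GaussianBlur(rect(cam,im,x0,x1,y0,y1,z,s),(5,5),0);h=cv2.cvtColor(r,cv2.COLOR_BGR2HSV);m=f(h).astype(np.uint8)*255
    m=cv2.morphologyEx(m,cv2.MORPH_CLOSE,np.ones((11,11)));m=cv2.morphologyEx(m,cv2.MORPH_OPEN,np.ones((41,41) if z>.012 else (9,9)))
    n,l,st,c=cv2.connectedComponentsWithStats(m);k=1+np.argmax(st[1:,4])
    R=cv2.minAreaRect(np.argwhere(l==k)[:,::-1].astype(np.float32));b=cv2.boxPoints(R)
    e=max([(b[1]-b[0]),(b[2]-b[1])],key=np.linalg.norm);d=np.array([-e[1],-e[0]]);d=d if d[0]>0 else -d
    return round(x1-R[0][1]/s,4),round(y1-R[0][0]/s,4),np.round(np.array(R[1])/s*1000,1),round(np.degrees(np.arctan2(d[1],d[0])),1)
dark=lambda h:(h[...,1]<120)&(h[...,2]<120)
E
python3 - <<'E'
from m import *
for i in range(2):
    o=get_obs();im=np.ascontiguousarray(vision.camera('wrist')[:,:,::-1])
    print(o['time'],np.round(o['position'],4),np.round(o['tool_rot'],4),vision.calibration('wrist')['t'])
cv2.imwrite('pics/w3.png',im)
print('ada',meas(im,'wrist',.025,(.42,.6,-.28,-.15),dark))
print('rad',meas(im,'wrist',.025,(.40,.6,-.372,-.27),dark))
print('rec',meas(im,'wrist',.02,(.38,.56,-.48,-.365),lambda h:(h[...,1]<90)&(h[...,2]>110)))
print('clip',meas(im,'wrist',.011,(.29,.37,-.38,-.26),dark))
for n in ['handheld_radio','silver_receiver','power_adapter','belt_clip']:
    print(n,[(round(d['conf'],2),[round(v,4) for v in d['centre']]) for d in nets.spot_point('wrist',n)][:3])
E
```

```text
4.05 [ 0.4814 -0.2917  0.3642] [ 2.e-04  1.e+00 -0.e+00 -0.e+00] [ 0.29100075 -0.53286031  0.36199244]
4.1 [ 0.4814 -0.2918  0.3642] [ 3.e-04  1.e+00  0.e+00 -0.e+00] [ 0.29099903 -0.53285952  0.3619914 ]
ada (0.4942, -0.2205, array([82. , 50.4]), np.float32(11.9))
rad (0.5147, -0.3307, array([46.5, 50.5]), np.float32(90.0))
rec (0.4488, -0.4176, array([113.9,  56.6]), np.float32(4.6))
clip (0.3343, -0.3219, array([19.5, 73.6]), np.float32(-75.7))
handheld_radio [(0.57, [0.4702, -0.3232, -0.0001])]
silver_receiver [(0.8, [0.4634, -0.4141, 0.0063]), (0.25, [0.6427, -0.3831, 0.0012])]
power_adapter [(0.97, [0.5078, -0.2156, 0.0015])]
belt_clip [(0.58, [0.3312, -0.323, 0.0025])]
```

Run:
```python
from h import *
r=rect('wrist',cv2.imread('pics/w3.png'),.28,.60,-.48,-.14,.024,1750)
for k in range(0,r.shape[0],175): r[k,::6]=(255,255,255)
for k in range(0,r.shape[1],175): r[::6,k]=(255,255,255)
cv2.imwrite('pics/w3r.png',r);print(r.shape)
```

```text
(559, 595, 3)
```

View pics/w3r.png

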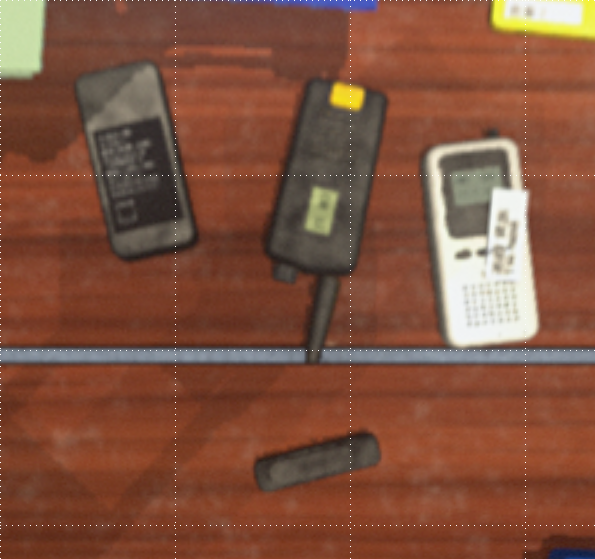

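Request:
apply_moves --series '[{"offset": [2.7,7.3,-10],"rot": [0,0,12.8]},{"offset": [2.7,7.3,-26.4],"rot": [0,0,12.8]},{"offset": [2.7,7.3,-26.4],"rot": [0,0,12.8]},{"offset": [2.7,7.3,-26.4],"rot": [0,0,12.8]},{"offset": [2.7,7.3,-26.4],"rot": [0,0,12.8]},{"offset": [2.7,7.3,-26.4],"rot": [0,0,12.8]},{"offset": [2.7,7.3,-26.4],"rot": [0,0,12.8]},{"offset": [2.7,7.3,-26.4],"rot": [0,0,12.8]},{"offset": [2.7,7.3,-26.4],"rot": [0,0,12.8]},{"offset": [2.7,7.3,-26.4],"rot": [0,0,12.8]},{"offset": [2.7,7.3,-26.4],"rot": [0,0,12.8]}]' --newtons 25

```text
time: 5.45
position: [0.5092, -0.2197, 0.1019]
tool_rot: [-0.111, 0.994, -0.001, 0.001]
ft_force: [-0.3, -0.2, 0.2]
grip_width: 0.0871
grip_force: 0.0
```

Request:
apply_moves --series '[{"offset": [-0.1,0.1,-4],"rot": [0,0,0]},{"offset": [-0.1,0.1,-6.4],"rot": [0,0,0]},{"offset": [-0.1,0.1,-6.4],"rot": [0,0,0]},{"offset": [-0.1,0.1,-6.4],"rot": [0,0,0]},{"offset": [-0.1,0.1,-6.4],"rot": [0,0,0]}]'

```text
time: 5.95
position: [0.5084, -0.2185, 0.0377]
tool_rot: [-0.111, 0.994, -0.001, 0.001]
ft_force: [-0.6, -0.5, 0.3]
grip_width: 0.0873
grip_force: 0.0
```

Request:
apply_moves --series '[{"offset": [0,0,0],"rot": [0,0,0]},{"offset": [0,0,0],"rot": [0,0,0]},{"offset": [0,0,0],"rot": [0,0,0]},{"offset": [0,0,0],"rot": [0,0,0]},{"offset": [0,0,0],"rot": [0,0,0]},{"offset": [0,0,0],"rot": [0,0,0]},{"offset": [0,0,0],"rot": [0,0,0]},{"offset": [0,0,0],"rot": [0,0,0]}]' --hand 0 --newtons 25

```text
time: 6.75
position: [0.5074, -0.2177, 0.0362]
tool_rot: [-0.111, 0.994, 0.0, -0.0]
ft_force: [-1.0, 0.8, 1.0]
grip_width: 0.0496
grip_force: 25.0
```

Request:
apply_moves --series '[{"offset": [0,0,3],"rot": [0,0,0]},{"offset": [0,0,7],"rot": [0,0,0]},{"offset": [0,2,9],"rot": [0,0,-4]},{"offset": [0.2,6,9],"rot": [0,0,-9]},{"offset": [0.3,10,9],"rot": [0,0,-14]},{"offset": [0.4,14,9],"rot": [0,0,-18.7]},{"offset": [0.5,18,9],"rot": [0,0,-18.7]},{"offset": [0.5,22,9],"rot": [0,0,-18.7]},{"offset": [0.5,25,9],"rot": [0,0,-18.7]},{"offset": [0.5,25,6],"rot": [0,0,-18.7]},{"offset": [0.5,25,6],"rot": [0,0,-18.7]},{"offset": [0.5,25,6],"rot": [0,0,-18.7]},{"offset": [0.5,25,6],"rot": [0,0,-18.7]},{"offset": [0.5,25,6],"rot": [0,0,-18.7]},{"offset": [0.5,25,6],"rot": [0,0,-18.7]}]'

```text
time: 8.25
position: [0.5129, 0.0315, 0.0969]
tool_rot: [0.052, 0.999, -0.0, 0.001]
ft_force: [0.1, -0.3, -2.6]
grip_width: 0.0504
grip_force: 25.0
```

Request:
apply_moves --series '[{"offset": [-0.1,0.1,-1.5],"rot": [0,0,0]},{"offset": [-0.1,0.1,-2.6],"rot": [0,0,0]},{"offset": [-0.1,0.1,-3.2],"rot": [0,0,0]},{"offset": [-0.1,0.1,-3.2],"rot": [0,0,0]},{"offset": [-0.1,0.1,-3.2],"rot": [0,0,0]}]'

```text
time: 8.75
position: [0.5115, 0.0331, 0.0642]
tool_rot: [0.052, 0.999, 0.0, -0.0]
ft_force: [0.8, 0.4, -2.5]
grip_width: 0.0496
grip_force: 25.0
```

Request:
apply_moves --series '[{"offset": [0,0,0],"rot": [0,0,0]},{"offset": [0,0,0],"rot": [0,0,0]},{"offset": [0,0,0],"rot": [0,0,0]},{"offset": [0,0,0],"rot": [0,0,0]},{"offset": [0,0,5],"rot": [0,0,0]},{"offset": [0,0,10],"rot": [0,0,0]},{"offset": [-1,-5,12],"rot": [0,0,3]}]' --hand 0.86

```text
time: 9.45
position: [0.5053, -0.0098, 0.1863]
tool_rot: [0.022, 1.0, -0.0, 0.004]
ft_force: [0.7, -1.2, -0.4]
grip_width: 0.0747
grip_force: 0.0
```

Request:
apply_moves --series '[{"offset": [-3.6,-40,0],"rot": [0,0,8.5]},{"offset": [-3.6,-40,0],"rot": [0,0,8.5]},{"offset": [-3.6,-40,0],"rot": [0,0,8.5]},{"offset": [-3.6,-40,0],"rot": [0,0,8.5]},{"offset": [-3.6,-40,0],"rot": [0,0,8.5]},{"offset": [-3.6,-40,0],"rot": [0,0,8.5]},{"offset": [-3.6,-40,0],"rot": [0,0,8.5]},{"offset": [-3.6,-40,0],"rot": [0,0,8.5]},{"offset": [-3.6,-40,0],"rot": [0,0,8.5]},{"offset": [-3.6,-40,-8],"rot": [0,0,8.5]},{"offset": [-3.6,-40,-8],"rot": [0,0,8.5]},{"offset": [-3.6,-40,-8],"rot": [0,0,8.5]},{"offset": [-3.6,-40,-8],"rot": [0,0,8.5]},{"offset": [-3.6,-40,-8],"rot": [0,0,8.5]},{"offset": [-3.6,-40,-8],"rot": [0,0,8.5]},{"offset": [-3.6,-40,-8],"rot": [0,0,8.5]},{"offset": [-3.6,-40,-8],"rot": [0,0,8.5]}]'

```text
time: 11.15
position: [0.4667, -0.4127, 0.1036]
tool_rot: [-0.049, 0.999, -0.001, 0.001]
ft_force: [-0.0, 0.0, 0.5]
grip_width: 0.0749
grip_force: 0.0
```

Run:
```python
from h import *
o=get_obs();print(o['time'],o['position'],o['q'])
im=np.ascontiguousarray(vision.camera('wrist')[:,:,::-1]);im2=np.ascontiguousarray(vision.camera('top')[:,:,::-1])
a=rect('top',im2,.42,.62,-.11,.26,.035,1700)
b=rect('wrist',im,.38,.6,-.5,-.30,.022,1700)
w=cv2.copyMakeBorder(b,0,0,0,10,0);H=max(a.shape[0],w.shape[0])
p=lambda q:cv2.copyMakeBorder(q,0,H-q.shape[0],0,0,0)
cv2.imwrite('pics/c1.png',cv2.resize(np.hstack([p(w),p(a)]),None,fx=.8,fy=.8))
for n in ['silver_receiver']: print([(round(d['conf'],2),[round(v,4) for v in d['centre']]) for d in nets.spot_point('wrist',n)])
print([(round(d['conf'],2),[round(v,4) for v in d['centre']]) for d in nets.spot_point('top','power_adapter')])
```

```text
11.15 [ 0.46674633 -0.41271261  0.10357508] [-9.03150705e-01  7.03609164e-01  1.54934358e+00  3.91576850e-06
  8.86704049e-01 -2.57142560e+00]
[(0.67, [0.4649, -0.4143, 0.003])]
[]
```

View pics/c1.png

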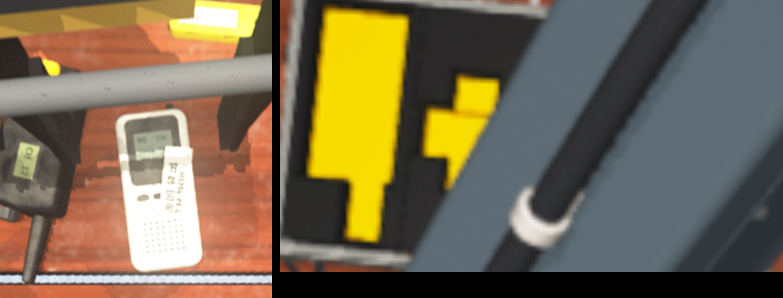

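Request:
apply_moves --series '[{"offset": [-0.2,-0.3,-3.5],"rot": [0,0,0]},{"offset": [-0.2,-0.3,-6],"rot": [0,0,0]},{"offset": [-0.2,-0.3,-7],"rot": [0,0,0]},{"offset": [-0.2,-0.3,-7],"rot": [0,0,0]},{"offset": [-0.2,-0.3,-7],"rot": [0,0,0]}]'

```text
time: 11.85
position: [0.4647, -0.4159, 0.033]
tool_rot: [-0.049, 0.999, -0.0, 0.0]
ft_force: [0.4, -0.1, -0.3]
grip_width: 0.0743
grip_force: 0.0
```

Request:
apply_moves --series '[{"offset": [0,0,0],"rot": [0,0,0]},{"offset": [0,0,0],"rot": [0,0,0]},{"offset": [0,0,0],"rot": [0,0,0]},{"offset": [0,0,0],"rot": [0,0,0]},{"offset": [0,0,0],"rot": [0,0,0]},{"offset": [0,0,0],"rot": [0,0,0]}]' --hand 0 --newtons 25

```text
time: 12.45
position: [0.4646, -0.4159, 0.0333]
tool_rot: [-0.049, 0.999, -0.001, 0.0]
ft_force: [-0.1, 0.2, 5.1]
grip_width: 0.0536
grip_force: 24.9
```

Request:
apply_moves --series '[{"offset": [0,0,3],"rot": [0,0,0]},{"offset": [0,0,7],"rot": [0,0,0]},{"offset": [0.3,2,9],"rot": [0,0,-3]},{"offset": [0.6,6,9],"rot": [0,0,-6]},{"offset": [1,10,9],"rot": [0,0,-9]},{"offset": [1.5,14,9],"rot": [0,0,-11.5]},{"offset": [2,18,9],"rot": [0,0,-11.5]},{"offset": [2.4,22,9],"rot": [0,0,-11.5]},{"offset": [2.8,26,9],"rot": [0,0,-11.5]},{"offset": [3.2,30,9],"rot": [0,0,-11.5]},{"offset": [3.6,34,9],"rot": [0,0,-11.5]},{"offset": [3.8,36.2,8],"rot": [0,0,-11.5]},{"offset": [3.8,36.2,6],"rot": [0,0,-11.5]},{"offset": [3.8,36.2,6],"rot": [0,0,-11.5]},{"offset": [3.8,36.2,6],"rot": [0,0,-11.5]},{"offset": [3.8,36.2,6],"rot": [0,0,-11.5]},{"offset": [3.8,36.2,6],"rot": [0,0,-11.5]}]'

```text
time: 14.15
position: [0.5027, -0.0542, 0.0931]
tool_rot: [0.052, 0.999, -0.0, 0.001]
ft_force: [0.0, -0.1, -0.5]
grip_width: 0.0537
grip_force: 24.9
```

Request:
apply_moves --series '[{"offset": [0,0,-1.2],"rot": [0,0,0]},{"offset": [0,0,-2.3],"rot": [0,0,0]},{"offset": [0,0,-2.9],"rot": [0,0,0]},{"offset": [0,0,-2.9],"rot": [0,0,0]},{"offset": [0,0,-2.9],"rot": [0,0,0]}]'

```text
time: 14.65
position: [0.502, -0.0534, 0.0628]
tool_rot: [0.052, 0.999, 0.0, -0.001]
ft_force: [-0.0, 0.4, -0.7]
grip_width: 0.0538
grip_force: 24.9
```

Request:
apply_moves --series '[{"offset": [0,0,0],"rot": [0,0,0]},{"offset": [0,0,0],"rot": [0,0,0]},{"offset": [0,0,0],"rot": [0,0,0]},{"offset": [0,0,0],"rot": [0,0,0]},{"offset": [0,0,5],"rot": [0,0,0]},{"offset": [0,0,10],"rot": [0,0,0]},{"offset": [0,0,12],"rot": [0,0,0]}]' --hand 0.8

```text
time: 15.35
position: [0.5042, -0.054, 0.187]
tool_rot: [0.052, 0.999, -0.001, 0.003]
ft_force: [0.9, 0.3, -0.2]
grip_width: 0.0696
grip_force: 0.0
```

Request:
apply_moves --series '[{"offset": [-0.9,-27.2,0],"rot": [0,0,-6]},{"offset": [-0.9,-27.2,0],"rot": [0,0,-6]},{"offset": [-0.9,-27.2,0],"rot": [0,0,-6]},{"offset": [-0.9,-27.2,0],"rot": [0,0,-6]},{"offset": [-0.9,-27.2,0],"rot": [0,0,-6]},{"offset": [-0.9,-27.2,0],"rot": [0,0,-6]},{"offset": [-0.9,-27.2,-4],"rot": [0,0,-6]},{"offset": [-0.9,-27.2,-8],"rot": [0,0,-6]},{"offset": [-0.9,-27.2,-8],"rot": [0,0,-6]},{"offset": [-0.9,-27.2,-8],"rot": [0,0,-6]},{"offset": [-0.9,-27.2,-8],"rot": [0,0,-6]},{"offset": [-0.9,-27.2,-8],"rot": [0,0,-6]},{"offset": [-0.9,-27.2,-8],"rot": [0,0,-6]},{"offset": [-0.9,-27.2,-8],"rot": [0,0,-6]}]'

```text
time: 16.75
position: [0.4939, -0.3257, 0.1047]
tool_rot: [0.104, 0.995, -0.001, 0.001]
ft_force: [0.3, 1.1, 0.3]
grip_width: 0.0694
grip_force: 0.0
```

Run:
```python
from h import *
o=get_obs();print(o['time'],o['position'],o['q'])
im=np.ascontiguousarray(vision.camera('wrist')[:,:,::-1]);im2=np.ascontiguousarray(vision.camera('top')[:,:,::-1])
a=rect('top',im2,.42,.62,-.11,.26,.045,1700)
b=rect('wrist',im,.38,.6,-.42,-.22,.028,1700)
w=cv2.copyMakeBorder(b,0,0,0,10,0);H=max(a.shape[0],w.shape[0])
p=lambda q:cv2.copyMakeBorder(q,0,H-q.shape[0],0,0,0)
cv2.imwrite('pics/c2.png',cv2.resize(np.hstack([p(w),p(a)]),None,fx=.8,fy=.8))
print([(round(d['conf'],2),[round(v,4) for v in d['centre']]) for d in nets.spot_point('wrist','handheld_radio')])
for n in ['power_adapter','silver_receiver']:print([(round(d['conf'],2),[round(v,4) for v in d['centre']]) for d in nets.spot_point('top',n)])
```

```text
16.75 [ 0.49385118 -0.32568359  0.10473006] [-7.71763682e-01  6.70524023e-01  1.63244095e+00  2.25638419e-06
  8.36365831e-01 -2.13462429e+00]
[(0.6, [0.4723, -0.3237, -0.0014])]
[(0.65, [0.5068, -0.0537, 0.0246])]
[(0.87, [0.5057, -0.0537, 0.0246])]
```

View pics/c2.png

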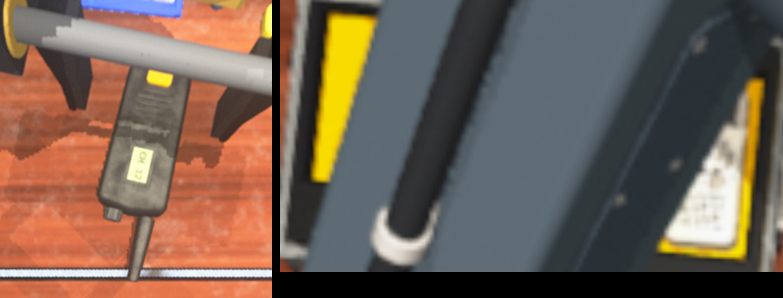

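Request:
apply_moves --series '[{"offset": [0,-0.1,-3.5],"rot": [0,0,0]},{"offset": [0,-0.1,-6],"rot": [0,0,0]},{"offset": [0,-0.1,-6.6],"rot": [0,0,0]},{"offset": [0,-0.1,-6.6],"rot": [0,0,0]},{"offset": [0,-0.1,-6.6],"rot": [0,0,0]}]'

```text
time: 17.5
position: [0.4938, -0.3269, 0.0382]
tool_rot: [0.104, 0.995, -0.0, 0.001]
ft_force: [-0.1, -0.0, 0.1]
grip_width: 0.0698
grip_force: 0.0
```

Request:
apply_moves --series '[{"offset": [0,0,0],"rot": [0,0,0]},{"offset": [0,0,0],"rot": [0,0,0]},{"offset": [0,0,0],"rot": [0,0,0]},{"offset": [0,0,0],"rot": [0,0,0]},{"offset": [0,0,0],"rot": [0,0,0]},{"offset": [0,0,0],"rot": [0,0,0]}]' --hand 0 --newtons 35

```text
time: 18.1
position: [0.4936, -0.3267, 0.0383]
tool_rot: [0.104, 0.995, -0.0, 0.0]
ft_force: [-0.1, 0.4, 6.5]
grip_width: 0.0505
grip_force: 35.0
```

Request:
apply_moves --series '[{"offset": [0,0,3],"rot": [0,0,0]},{"offset": [0,0,7],"rot": [0,0,0]},{"offset": [0.2,2,9],"rot": [0,0,1]},{"offset": [0.6,6,9],"rot": [0,0,3]},{"offset": [1,10,9],"rot": [0,0,5]},{"offset": [1.5,14,9],"rot": [0,0,6]},{"offset": [2,18,9],"rot": [0,0,6]},{"offset": [2.4,22,9],"rot": [0,0,6]},{"offset": [2.8,26,9],"rot": [0,0,6]},{"offset": [3.2,30,9],"rot": [0,0,6]},{"offset": [3.6,34,9],"rot": [0,0,6]},{"offset": [4,38,9],"rot": [0,0,6]},{"offset": [4.5,42,9],"rot": [0,0,6]},{"offset": [5,46,9],"rot": [0,0,6]},{"offset": [5.4,50,9],"rot": [0,0,6]},{"offset": [5.7,53.2,8],"rot": [0,0,6]},{"offset": [5.7,53.2,7],"rot": [0,0,6]},{"offset": [5.7,53.2,6],"rot": [0,0,6]},{"offset": [5.7,53.2,6],"rot": [0,0,6]},{"offset": [5.7,53.2,6],"rot": [0,0,6]}]'

```text
time: 20.1
position: [0.5499, 0.2042, 0.0968]
tool_rot: [0.053, 0.999, -0.0, -0.001]
ft_force: [0.4, -0.2, -1.3]
grip_width: 0.0508
grip_force: 35.0
```

Run:
```python
from h import *
vision.camera('scene');vision.camera('scene');o=get_obs();print(o['time'],o['position'],o['tool_rot'],o['ft_force'],o['grip_width'])
im=np.ascontiguousarray(vision.camera('wrist')[:,:,::-1]);sc=np.ascontiguousarray(vision.camera('scene')[:,:,::-1])
cv2.imwrite('pics/c3.png',np.hstack([cv2.resize(im,(448,280)),cv2.resize(sc[60:260,160:410],(350,280))]))
```

```text
20.2 [0.55066589 0.20442217 0.09768083] [ 5.26242830e-02  9.98614374e-01 -2.93467497e-05  1.30304818e-04] [-0.20950143  0.50148726 -2.11075279] 0.05048304784699308
```

View pics/c3.png

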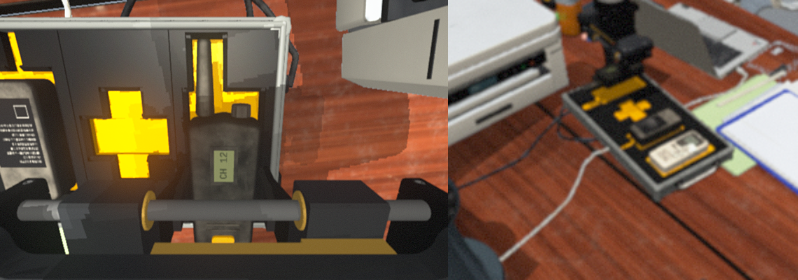

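Request:
apply_moves --series '[{"offset": [0,0.1,-1.2],"rot": [0,0,0]},{"offset": [0,0.1,-2.2],"rot": [0,0,0]},{"offset": [0,0.1,-2.9],"rot": [0,0,0]},{"offset": [0,0.1,-3.3],"rot": [0,0,0]},{"offset": [0,0.1,-3.3],"rot": [0,0,0]},{"offset": [0,0.1,-3.3],"rot": [0,0,0]}]'

```text
time: 20.9
position: [0.5504, 0.2066, 0.0642]
tool_rot: [0.052, 0.999, 0.0, -0.0]
ft_force: [0.0, -0.8, -2.2]
grip_width: 0.0507
grip_force: 35.0
```

Request:
apply_moves --series '[{"offset": [0,0,0],"rot": [0,0,0]},{"offset": [0,0,0],"rot": [0,0,0]},{"offset": [0,0,0],"rot": [0,0,0]},{"offset": [0,0,0],"rot": [0,0,0]},{"offset": [0,0,4],"rot": [0,0,0]},{"offset": [0,0,8],"rot": [0,0,0]},{"offset": [0,0,12],"rot": [0,0,0]}]' --hand 0.8

```text
time: 21.6
position: [0.55, 0.2065, 0.1855]
tool_rot: [0.052, 0.999, -0.0, -0.0]
ft_force: [-0.3, 0.0, 0.9]
grip_width: 0.0693
grip_force: 0.0
```

Request:
apply_moves --series '[{"offset": [-21.7,-52.8,0],"rot": [0,0,-70]},{"offset": [-21.7,-52.8,0],"rot": [0,0,-70]},{"offset": [-21.7,-52.8,0],"rot": [0,0,-70]},{"offset": [-21.7,-52.8,0],"rot": [0,0,-70]},{"offset": [-21.7,-52.8,0],"rot": [0,0,-70]},{"offset": [-21.7,-52.8,0],"rot": [0,0,-70]},{"offset": [-21.7,-52.8,0],"rot": [0,0,-70]},{"offset": [-21.7,-52.8,0],"rot": [0,0,-70]},{"offset": [-21.7,-52.8,0],"rot": [0,0,-70]},{"offset": [-21.7,-52.8,0],"rot": [0,0,-70]},{"offset": [-21.7,-52.8,0],"rot": [0,0,-70]},{"offset": [-21.7,-52.8,0],"rot": [0,0,-70]},{"offset": [-21.7,-52.8,0],"rot": [0,0,-70]},{"offset": [-21.7,-52.8,0],"rot": [0,0,-70]},{"offset": [-21.7,-52.8,0],"rot": [0,0,-70]},{"offset": [-21.7,-52.8,-9],"rot": [0,0,-70]},{"offset": [-21.7,-52.8,-9],"rot": [0,0,-70]},{"offset": [-21.7,-52.8,-9],"rot": [0,0,-70]},{"offset": [-21.7,-52.8,-9],"rot": [0,0,-70]},{"offset": [-21.7,-52.8,-9],"rot": [0,0,-70]}]' --hand 0.5

```text
time: 23.6
position: [0.3343, -0.3218, 0.0962]
tool_rot: [0.615, 0.789, -0.001, 0.002]
ft_force: [0.2, -0.1, -0.3]
grip_width: 0.0435
grip_force: 0.0
```

Run:
```python
from h import *
vision.camera('scene');vision.camera('scene');vision.camera('scene');o=get_obs();print(o['time'],o['position'],o['tool_rot'],o['grip_width'])
im=np.ascontiguousarray(vision.camera('wrist')[:,:,::-1]);im2=np.ascontiguousarray(vision.camera('top')[:,:,::-1])
a=rect('top',im2,.42,.64,-.11,.27,.045,1700)
b=rect('wrist',im,.25,.40,-.40,-.24,.011,2200)
w=cv2.copyMakeBorder(b,0,0,0,10,0);H=max(a.shape[0],w.shape[0])
p=lambda q:cv2.copyMakeBorder(q,0,H-q.shape[0],0,0,0)
cv2.imwrite('pics/c4.png',cv2.resize(np.hstack([p(w),p(a)]),None,fx=.78,fy=.78))
print([(round(d['conf'],2),[round(v,4) for v in d['centre']]) for d in nets.spot_point('wrist','belt_clip')])
for n in ['power_adapter','silver_receiver','handheld_radio']:print(n,[(round(d['conf'],2),[round(v,4) for v in d['centre']]) for d in nets.spot_point('top',n)])
```

```text
23.75 [ 0.33414231 -0.32230757  0.09644196] [ 6.14998487e-01  7.88525159e-01 -7.55392325e-04  2.08913139e-03] 0.04370217115337269
[(0.94, [0.331, -0.3246, 0.0015])]
power_adapter []
silver_receiver []
handheld_radio [(0.95, [0.1654, -0.311, -0.0021]), (0.91, [0.5296, 0.2069, 0.0234]), (0.86, [0.2584, -0.4847, -0.0001])]
```

View pics/c4.png

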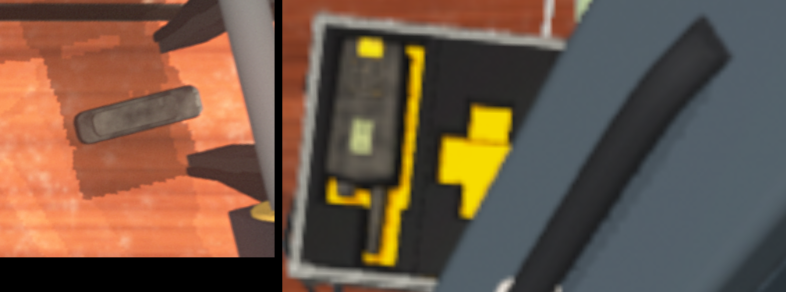

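Request:
apply_moves --series '[{"offset": [-0.1,0.1,-3.5],"rot": [0,0,0]},{"offset": [-0.1,0.1,-6.2],"rot": [0,0,0]},{"offset": [-0.1,0.1,-7.1],"rot": [0,0,0]},{"offset": [-0.1,0.1,-7.1],"rot": [0,0,0]},{"offset": [-0.1,0.1,-7.1],"rot": [0,0,0]}]'

```text
time: 24.55
position: [0.3324, -0.3207, 0.0237]
tool_rot: [0.615, 0.788, -0.0, 0.0]
ft_force: [-0.9, -0.7, -0.4]
grip_width: 0.0432
grip_force: 0.0
```

Request:
apply_moves --series '[{"offset": [0,0,0],"rot": [0,0,0]},{"offset": [0,0,0],"rot": [0,0,0]},{"offset": [0,0,0],"rot": [0,0,0]},{"offset": [0,0,0],"rot": [0,0,0]},{"offset": [0,0,0],"rot": [0,0,0]},{"offset": [0,0,0],"rot": [0,0,0]}]' --hand 0 --newtons 15

```text
time: 25.15
position: [0.3324, -0.3205, 0.0236]
tool_rot: [0.615, 0.788, -0.0, 0.0]
ft_force: [0.1, 0.2, 0.9]
grip_width: 0.0198
grip_force: 15.0
```

Request:
apply_moves --series '[{"offset": [0,0,4],"rot": [0,0,0]},{"offset": [0,0,8],"rot": [0,0,0]},{"offset": [1,2,10],"rot": [0,0,5]},{"offset": [3,7,10],"rot": [0,0,12]},{"offset": [5,11,10],"rot": [0,0,20]},{"offset": [7,15,10],"rot": [0,0,28]},{"offset": [9,19,10],"rot": [0,0,36]},{"offset": [11,24,10],"rot": [0,0,44]},{"offset": [12.5,28,10],"rot": [0,0,52]},{"offset": [14,32,10],"rot": [0,0,60]},{"offset": [16,36,10],"rot": [0,0,66]},{"offset": [17.5,40,10],"rot": [0,0,70]},{"offset": [18.9,44,9],"rot": [0,0,70]},{"offset": [18.9,44,7],"rot": [0,0,70]},{"offset": [18.9,44,6],"rot": [0,0,70]},{"offset": [18.9,44,6],"rot": [0,0,70]},{"offset": [18.9,44,6],"rot": [0,0,70]},{"offset": [18.9,44,6],"rot": [0,0,70]},{"offset": [18.9,44,6],"rot": [0,0,70]}]'

```text
time: 27.05
position: [0.5217, 0.1188, 0.0842]
tool_rot: [0.052, 0.999, 0.0, 0.001]
ft_force: [-0.4, 0.5, -0.1]
grip_width: 0.0199
grip_force: 15.0
```

Request:
apply_moves --series '[{"offset": [0,0.1,-1.2],"rot": [0,0,0]},{"offset": [0,0.1,-2.2],"rot": [0,0,0]},{"offset": [0,0.1,-2.8],"rot": [0,0,0]},{"offset": [0,0.1,-2.8],"rot": [0,0,0]},{"offset": [0,0.1,-2.8],"rot": [0,0,0]},{"offset": [0,0.1,-2.8],"rot": [0,0,0]}]'

```text
time: 27.65
position: [0.5212, 0.1206, 0.0552]
tool_rot: [0.052, 0.999, -0.0, -0.0]
ft_force: [0.5, 1.0, -0.7]
grip_width: 0.0198
grip_force: 15.0
```

Request:
apply_moves --series '[{"offset": [0,0,0],"rot": [0,0,0]},{"offset": [0,0,0],"rot": [0,0,0]},{"offset": [0,0,0],"rot": [0,0,0]},{"offset": [0,0,0],"rot": [0,0,0]},{"offset": [0,0,2],"rot": [0,0,0]},{"offset": [0,0,6],"rot": [0,0,0]},{"offset": [0,0,11],"rot": [0,0,0]},{"offset": [-2,-5,15],"rot": [0,0,0]},{"offset": [-6,-40,15],"rot": [0,0,0]},{"offset": [-6,-40,15],"rot": [0,0,0]},{"offset": [-6,-40,15],"rot": [0,0,0]},{"offset": [-6,-40,15],"rot": [0,0,0]},{"offset": [-6,-40,15],"rot": [0,0,0]},{"offset": [-6,-40,15],"rot": [0,0,0]},{"offset": [-6,-40,15],"rot": [0,0,0]},{"offset": [-6,-40,15],"rot": [0,0,0]},{"offset": [-6,-40,15],"rot": [0,0,0]}]' --hand 0.38

```text
time: 29.35
position: [0.4611, -0.2818, 0.2055]
tool_rot: [0.054, 0.999, -0.0, 0.0]
ft_force: [-0.3, 0.9, 1.2]
grip_width: 0.0331
grip_force: 0.0
```

Run:
```python
from h import *
o=get_obs();print(o['time'],o['position'])
im2=np.ascontiguousarray(vision.camera('top')[:,:,::-1]);sc=np.ascontiguousarray(vision.camera('scene')[:,:,::-1])
cv2.imwrite('pics/top9.png',im2)
a=rect('top',im2,.42,.64,-.11,.27,.04,1000);b=sc[90:220,220:390]
cv2.imwrite('pics/c5.png',np.hstack([cv2.resize(a,(450,260)),cv2.resize(b,(340,260))]))
B=dict(silver_receiver=(.503,-.055),power_adapter=(.5122,.0324),belt_clip=(.5217,.12),handheld_radio=(.5305,.2075))
for c in ('top','scene'):
  for n in ['power_adapter','silver_receiver','handheld_radio','belt_clip','usb_stick','key_tag']:print(c,n,B.get(n),[(round(d['conf'],2),[round(v,4) for v in d['centre']]) for d in nets.spot_point(c,n)])
```

```text
29.35 [ 0.46105603 -0.28184559  0.20548431]
top power_adapter (0.5122, 0.0324) [(0.25, [0.5967, -0.4646, -0.002])]
top silver_receiver (0.503, -0.055) []
top handheld_radio (0.5305, 0.2075) [(0.84, [0.26, -0.486, -0.0012]), (0.7, [0.1659, -0.3084, 0.001])]
top belt_clip (0.5217, 0.12) []
top usb_stick None []
top key_tag None [(0.55, [0.5973, -0.4647, 0.0005])]
scene power_adapter (0.5122, 0.0324) [(0.69, [0.5086, 0.0318, 0.0255])]
scene silver_receiver (0.503, -0.055) [(0.78, [0.502, -0.05, 0.0272])]
scene handheld_radio (0.5305, 0.2075) [(0.96, [0.1663, -0.3134, 0.0011]), (0.8, [0.5307, 0.213, 0.0235]), (0.75, [0.2577, -0.4859, -0.004])]
scene belt_clip (0.5217, 0.12) [(0.51, [0.5242, 0.1218, 0.0299])]
scene usb_stick None [(0.57, [0.6444, -0.3794, -0.0051]), (0.49, [0.5015, -0.0529, 0.0295])]
scene key_tag None [(0.52, [0.5999, -0.4626, -0.002])]
```

View pics/c5.png

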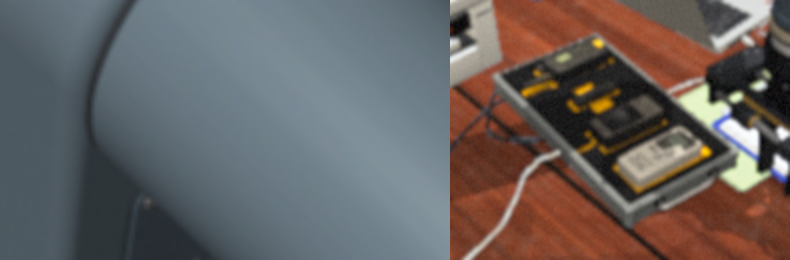

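Request:
apply_moves --series '[{"offset": [-10,-15,8],"rot": [0,0,0]},{"offset": [-10,-15,8],"rot": [0,0,0]},{"offset": [-10,-15,8],"rot": [0,0,0]},{"offset": [-10,-15,8],"rot": [0,0,0]},{"offset": [-10,-15,8],"rot": [0,0,0]},{"offset": [-10,-15,8],"rot": [0,0,0]},{"offset": [-10,-15,8],"rot": [0,0,0]},{"offset": [-10,-15,8],"rot": [0,0,0]}]'

```text
time: 30.85
position: [0.3617, -0.4277, 0.2845]
tool_rot: [0.051, 0.999, 0.001, -0.001]
ft_force: [0.4, -0.1, 0.2]
grip_width: 0.033
grip_force: 0.0
```

Run:
```python
from h import *
o=get_obs();print(o['time'],o['position'])
im2=np.ascontiguousarray(vision.camera('top')[:,:,::-1])
cv2.imwrite('pics/c6.png',rect('top',im2,.42,.64,-.11,.27,.045,2000))
for n in ['power_adapter','silver_receiver','handheld_radio','belt_clip']:print(n,[(round(d['conf'],2),[round(v,4) for v in d['centre']]) for d in nets.spot_point('top',n)])
```

```text
30.85 [ 0.36172415 -0.42765731  0.2845275 ]
power_adapter []
silver_receiver []
handheld_radio [(0.82, [0.5299, 0.207, 0.0244]), (0.6, [0.2586, -0.4828, -0.0015]), (0.56, [0.5303, 0.2072, 0.001])]
belt_clip []
```

View pics/c6.png

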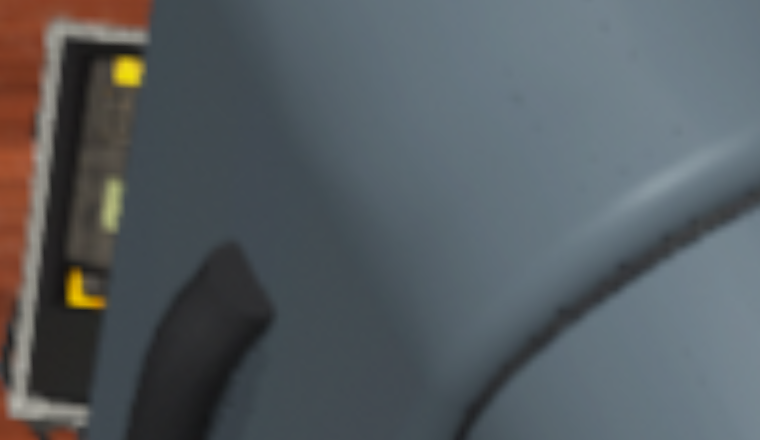

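```bash
python3 -c "
from rig import hand_in,get_obs
print(max(abs(get_obs()['joint_velocities'])));print(hand_in())"
```

```text
0.005278307487632086
the job is handed in; nothing more can be done
None
```

I placed the radio, receiver, adapter and clip each in its own cut-out and handed the job in at about 31 s; the scene camera showed them seated, but the arm blocked a full top-down check, and the key tag and memory stick read as unmoved.

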